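# Move the infusion bottles on by one station

### The arm

A 7-joint arm with a two-finger parallel gripper is mounted at the origin on the work surface. World frame = base frame: x ahead of the robot, y to its left, z up, the work surface at z = 0. Lengths are in m, angles in degrees, forces in N, time in s.
With the tool pointing down it reaches from about 0.425 to 1.025 m from the base axis. Payload 9.4 kg.
Tool frame: the origin (TCP) lies at the very end of the fingers, on their centre line; the grasp point (between the pads) lies 19 mm behind it (bot.hold_point_z is the distance from the TCP to the grasp point, in m); z points along the fingers, y is the line along which they close (so a half turn about z gives the same grasp; the last joint's range is limited). The gripper opens to 85 mm and grips with 20 to 120 N. Pads are 22 mm wide; open, the fingers measure 114 mm over their backs; the gripper's body (76 mm by 85 mm) begins 54 mm behind the grasp point. The pads swing forward as they close: fully open they stand 13 mm farther back than shut.
Start: joints at [-74.868, 34.337, -0.143, 91.639, 0.103, 54.024, -4.572], TCP at [0.242, 0.683, 0.231] pointing down, gripper open.
Joint ranges: [-147.43, 147.43], [-19.82, 112.94], [-74.19, 73.91], [6.32, 146.72], [-59.91, 239.91], [6.04, 106.73], [-150.56, 150.56]. Speed limits (degrees/s): [127.2, 127.2, 172.46, 172.46, 180, 180, 180].

### API

Orientations are given as [roll, pitch, yaw] about the fixed x, y, z axes, in that order (R = Rz(yaw) Ry(pitch) Rx(roll)).
In Python, from rig import bot, eyes gives the robot as it stands.
- The arm moves only by the tool move_arm, never from a script. Its argument "deltas" is a list that holds one entry, the list of rows, each a list of 7 numbers: the turn, a rotation vector about the tool's x, y, z in rad, then the shift along the tool's x, y, z in m, then the finger opening in m, from 0 to 0.0854. In form: [[[ax, ay, az, tx, ty, tz, claw], ...]]. A call has exactly 5 rows; each row is the pose to reach, as a shift and turn from the pose commanded when the call began, along the tool's axes at that moment; what a row does not reach only later rows make up. A row lasts 1/12 s, in which the tool goes at most 41.7 mm and 7.16 degrees, less where a joint would pass 70% of its speed; a pose out of reach is approached as far as the arm can. A call with a gripper value outside its range is refused whole. The fingers move at their own pace and stop on an object; "force" is the grip in N (left out, the last holds). Time passes only in rows, so rows that repeat a pose let the fingers close, or fill a call up. It gives the time, the measured TCP pose, the force, the opening and the grip force at its end, in the units of the state.
- bot.read_state(): the state, without advancing time (a new reading comes with each control period).
- eyes.snapshot(name): name is "scene" or "top" or "wrist"; returns a dict with "color" (420x560x3 uint8, blue, green, red), "vertical_fov" (degrees; the focal length in pixels is half the picture's height over the tangent of half this angle, whatever the lens; pixels are square), "cx", "cy" (the principal point, pixels), "D" ([k1, k2, p1, p2, k3] as OpenCV has them; the pictures are not rectified), "world_from_camera" (4x4, takes a point from camera to world coordinates). Camera axes: x right, y down, z forward; pixel columns grow to the right and rows downward; lengths in m; the calibration is good to about 2 mm. A picture is of the moment at which its call begins. There is no depth.
- bot.sign_off(): hands the job in; it is judged then, once.
The state is a dict: "time_s": time; "joint_positions": joint angles; "qvel": joint speeds; "joint_efforts": joint torques, N m; "ee_pos": TCP position; "ee_rot": TCP orientation; "wrist_force": force on the tool from outside, world axes, zero at the start; "torque": the same for the moment, N m; "width": finger opening in m; "grasp_force": force on a finger pad.
Only numpy, scipy, OpenCV 4.12 (cv2) and the standard library are available. Lean on these libraries where they do the work, as an engineer would, in place of code of your own. Each camera call takes 0.05 s, during which the arm holds its last target. There are 200 camera calls.

### The job

Move every bottle on by one station: the small capped bottle from the steel capping seat into the middle of the white tray, the large stoppered bottle from the balance into the capping seat, and the open empty bottle from the tray onto the middle of the balance's pan, all left standing upright. Each station has room for one bottle only, so on the way stand one of them for a moment on the empty round rubber mat and let go of it. It is glass: set the bottles down rather than let them fall, do not tip them over or knock them together, and leave the bowl of stoppers, the jar and the brass weight where they are.

Things in the scene. Friction and masses are not known exactly. Their poses are not given: they have to be found in the camera images.
- small_bottle: smallest of three clear greenish glass bottles, closed with a crimped aluminium cap 32 mm across: body 49 mm across, 105 mm tall over all, about 190 g; starts in the capping seat. Origin: centre of the underside, z up. Neck 25 mm across between 27 and 10 mm below the top of the glass, above it a bead 31 mm across to grip from above; shoulder below the neck
- large_bottle: the largest glass bottle, closed with a flat black rubber stopper: body 66 mm across, glass 138 mm tall, 144 mm over the stopper (31 mm across), about 420 g; it starts on the balance. Origin: centre of the underside, z up. Neck 25 mm across between 27 and 10 mm below the top of the glass, above it a bead 31 mm across to grip from above; shoulder below the neck
- open_bottle: the middle-sized glass bottle, empty, mouth open with no closure: body 58 mm across, 122 mm tall, about 150 g; it starts in the tray. Origin: centre of the underside, z up. Neck 25 mm across between 27 and 10 mm below the top of the glass, above it a bead 31 mm across to grip from above; shoulder below the neck
- capping_seat: fixed round steel seat 106 mm across with an upright rim 7 mm thick and 22 mm high above the bench; inside is a flat floor 92 mm across, 10 mm above the bench; a small dark block sticks out of its far side. Origin at bench height under the middle of the floor, z up
- balance: fixed white laboratory balance 180 x 140 mm (along its x and y) with a square steel pan 120 x 120 mm, flat, its top 45 mm above the bench. Origin at bench height under the middle of the pan; the body reaches 105 mm towards its -x (display side), 75 mm towards +x and 70 mm to either side; z up
- tray: fixed white square open tray 130 x 130 mm outside, walls 5 mm thick and 24 mm high above the bench, floor 5 mm above the bench. Origin at bench height under the middle of the floor, z up
- mat: fixed flat round black rubber mat 100 mm across, 4 mm thick, empty at the start. Origin at bench height under its middle, z up
- bowl: loose steel bowl 86 mm across the rim, about 40 mm high with the black rubber stoppers heaped in it; not to be moved. Origin under its middle
- jar: loose squat white plastic jar with a grey lid, 60 mm across, 56 mm high; not to be moved. Origin under its middle
- weight: loose brass balance weight with a knob, 38 mm across, 62 mm high; not to be moved. Origin under its middle

How it is judged:
By the outcome, as a careful person would: the job done as asked, in the order asked, and still so for the second after the job is handed in, with the robot touching nothing.
It also fails if it takes over 102 s, if anything falls off the work surface, if the arm or the gripper's body presses on something with over 40 N, if the wrist force passes 120 N, or if a joint passes its speed limit or range.

## Working session

There is one attempt and no reset: what is moved stays moved. The work goes in short steps, Python scripts to look and compute and a tool call to move; the robot and the scene stay as the last step left them, time stands still between calls to the robot, and variables do not carry over. Pictures are saved under pics/ and viewed, at most 14 in all, crops included, and the job is handed in when it is done.

Besides the shell and the picture viewer there is one more tool, called after "Emit:" in YAML: its name, and indented under it one key for each argument. move_arm: Moves the arm, as the interface text tells. Its arguments: {"type":"object","properties":{"deltas":{"type":"array","items":{"type":"array","items":{"type":"array","items":{"type":"number"}}}},"force":{"type":"number"}},"required":["deltas"]}

```bash
mkdir -p pics; ls; cat > h.py <<'E'
import numpy as np, cv2, json
from rig import bot, eyes
def snap(n,f):
    s=eyes.snapshot(n); cv2.imwrite(f'pics/{f}.png',s['color']); np.save(f'{f}.npy',s,allow_pickle=True); return s
def load(f): return np.load(f'{f}.npy',allow_pickle=True).item()
def K(s):
    h=s['color'].shape[0]; f=h/2/np.tan(np.radians(s['vertical_fov'])/2)
    return np.array([[f,0,s['cx']],[0,f,s['cy']],[0,0,1.]])
def ray(s,uv,z):
    p=cv2.undistortPoints(np.array([[uv]],float),K(s),np.array(s['D'],float))[0,0]
    T=np.array(s['world_from_camera']); d=T[:3,:3]@[*p,1]; o=T[:3,3]
    return o+d*(z-o[2])/d[2]
def proj(s,P):
    T=np.linalg.inv(np.array(s['world_from_camera'])); P=np.atleast_2d(P).astype(float)
    return cv2.projectPoints(P,cv2.Rodrigues(T[:3,:3])[0],T[:3,3],K(s),np.array(s['D'],float))[0][:,0]
E
python3 - <<'E'
from h import *
for n in ['top','scene','wrist']:
    s=snap(n,n+'0'); print(n,np.round(s['world_from_camera'],3).tolist(),s['vertical_fov'],s['D'])
st=bot.read_state(); print(st['time_s'],st['ee_pos'],st['ee_rot'],st['width'],bot.hold_point_z)
E
```

```text
pics
top [[-0.024, -0.977, 0.214, 0.29], [-1.0, 0.022, -0.009, -0.023], [0.004, -0.214, -0.977, 1.214], [0.0, 0.0, 0.0, 1.0]] 43.79650081219933 [-0.18670198  0.          0.          0.          0.        ]
scene [[-0.189, 0.722, -0.666, 1.105], [0.982, 0.142, -0.126, 0.079], [0.003, -0.677, -0.736, 0.707], [0.0, 0.0, 0.0, 1.0]] 48.94249283966816 [-0.09603957  0.          0.          0.          0.        ]
wrist [[0.334, 0.903, 0.269, 0.173], [0.943, -0.319, -0.098, 0.708], [-0.002, 0.286, -0.958, 0.373], [0.0, 0.0, 0.0, 1.0]] 61.012691244723975 [-0.08667528  0.          0.          0.          0.        ]
0.15 [0.24221141 0.68293846 0.23058669] [-1.79928156e+02  6.19437045e-03  1.60477950e+02] 0.08539905936659699 0.0187
```

View pics/top0.png

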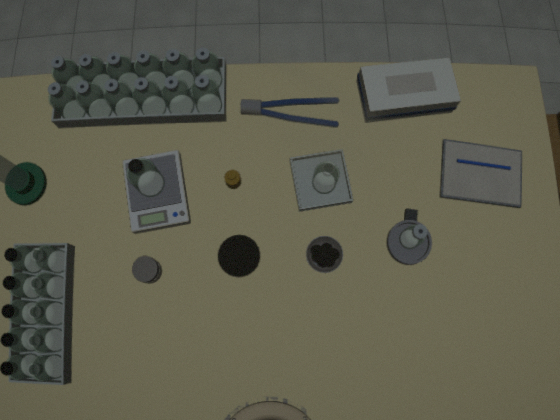

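View pics/scene0.png

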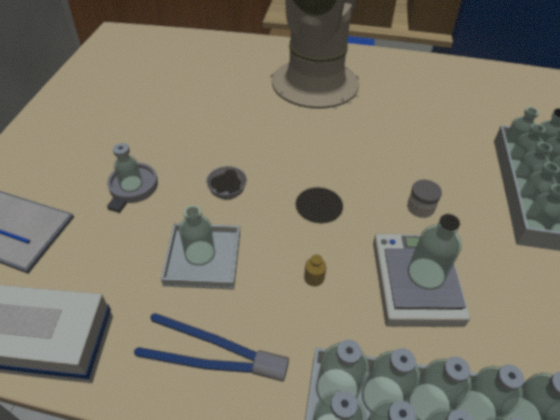

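The top view shows, by pixel: the large bottle on the balance (stopper at 136,166), weight (232,178), open bottle in the tray (324,178), small bottle in the seat (cap at 421,231), mat (239,256), bowl (324,254) and jar (146,269). The scene view agrees. I'll overlay rough estimates on enlarged crops.

```bash
cat > ov.py <<'E'
from h import *
def circ(c,r,z): a=np.linspace(0,2*np.pi,60); return np.c_[c[0]+r*np.cos(a),c[1]+r*np.sin(a),0*a+z]
def sq(c,hx,hy,z,yaw,n=20):
    q=np.array([[-1,-1],[1,-1],[1,1],[-1,1],[-1,-1]],float)*[hx,hy]; R=np.array([[np.cos(yaw),-np.sin(yaw)],[np.sin(yaw),np.cos(yaw)]])
    q=np.vstack([np.linspace(q[i],q[i+1],n) for i in range(4)])@R.T; return np.c_[q+c,np.full(len(q),z)]
def overlay(s,curves,out,box,k):
    x0,y0,x1,y1=box; im=cv2.resize(s['color'][y0:y1,x0:x1],None,fx=k,fy=k,interpolation=cv2.INTER_CUBIC)
    im=np.clip(im.astype(float)*1.6,0,255).astype(np.uint8)
    for P,col in curves:
        p=(proj(s,P)-[x0,y0]+.5)*k; cv2.polylines(im,[np.round(p*8).astype(int)],False,col,1,cv2.LINE_AA,3)
    cv2.imwrite(f'pics/{out}.png',im)
E
python3 - <<'E'
from ov import *
t=load('top0'); s=load('scene0')
for n,a,b,z in [('small cap',(421,231),(122,149),.115),('large stop',(136,166),(450,222),.189),('open top',(325,167),(193,213),.127),('seat',(409,242),(133,181),.022),('mat',(239,256),(319,205),.004),('bowl',(324,254),(227,182),.04),('jar',(146,269),(426,190),.056),('weight',(232,177),(316,262),.055)]:
    print(n,ray(t,a,z)[:2].round(4),ray(s,b,z)[:2].round(4))
for n,c,z in [('tray',[(290,157),(345,152),(352,206),(300,210)],.024),('bal',[(125,163),(178,151),(188,219),(134,230)],.04),('pan',[(128,166),(177,155),(184,202),(132,212)],.045)]:
    p=np.array([ray(t,q,z)[:2] for q in c]); print(n,p.mean(0).round(4),p.round(3).tolist())
for n,c,z in [('trayS',[(176,226),(240,226),(236,286),(163,283)],.024),('panS',[(387,248),(448,248),(464,307),(386,309)],.045)]:
    p=np.array([ray(s,q,z)[:2] for q in c]); print(n,p.mean(0).round(4),p.round(3).tolist())
E
```

```text
small cap [ 0.4798 -0.3411] [ 0.4852 -0.332 ]
large stop [0.6176 0.2613] [0.6238 0.2645]
open top [ 0.6244 -0.1366] [ 0.6289 -0.139 ]
seat [ 0.4706 -0.3371] [ 0.4808 -0.3311]
mat [0.4505 0.0605] [0.4569 0.0633]
bowl [ 0.4457 -0.1345] [ 0.4629 -0.1283]
jar [0.4179 0.2669] [0.4234 0.2702]
weight [0.6274 0.0717] [0.6369 0.0749]
tray [ 0.622  -0.1382] [[0.683, -0.065], [0.693, -0.197], [0.559, -0.207], [0.553, -0.084]]
bal [0.6044 0.2522] [[0.674, 0.33], [0.7, 0.202], [0.534, 0.175], [0.511, 0.302]]
pan [0.6194 0.2536] [[0.664, 0.321], [0.688, 0.203], [0.573, 0.184], [0.552, 0.306]]
trayS [ 0.6359 -0.1289] [[0.583, -0.2], [0.559, -0.079], [0.691, -0.055], [0.711, -0.181]]
panS [0.6264 0.2576] [[0.575, 0.197], [0.555, 0.308], [0.675, 0.327], [0.701, 0.198]]
```

```bash
cat > ov1.py <<'E'
from ov import *
G,R,Y=(0,255,0),(0,0,255),(255,255,0)
def curves(p):
    b,t,se,m=p['bal'],p['tray'],p['seat'],p['mat']; c=[(sq(b[:2],.06,.06,.045,b[2]),G),(sq(t[:2],.065,.065,.024,t[2]),G),(circ(se,.053,.022),G),(circ(m,.05,.004),G)]
    c+=[(circ(p['small'],.016,.115),R),(circ(p['small'],.0245,.012),Y),(circ(p['large'],.0155,.189),R),(circ(p['large'],.033,.047),Y),(circ(p['open'],.0155,.127),R),(circ(p['open'],.029,.007),Y)]
    return c+[(circ(p['bowl'],.043,.04),Y),(circ(p['jar'],.03,.056),Y)]
p=dict(bal=(.6205,.255,np.radians(9.5)),tray=(.625,-.135,np.radians(7)),seat=(.4735,-.335),mat=(.4525,.0615),small=(.482,-.337),large=(.619,.262),open=(.626,-.138),bowl=(.452,-.131),jar=(.419,.268))
if __name__=='__main__':
    t=load('top0'); s=load('scene0')
    overlay(t,curves(p),'t1',(110,140,450,290),2.35); overlay(s,curves(p),'s1',(90,120,490,330),2)
E
python3 ov1.py
```

```text
(no output)
```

View pics/t1.png

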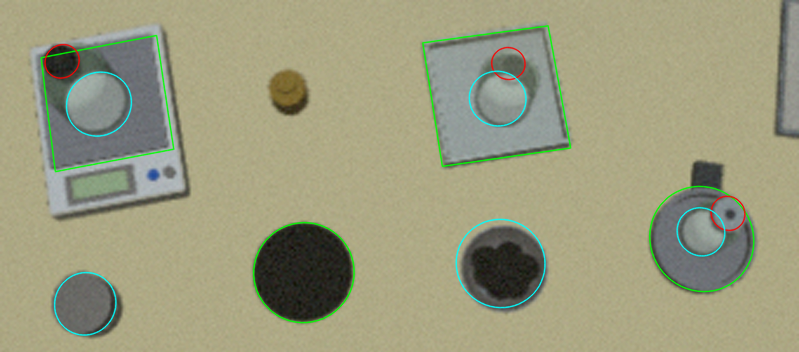

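View pics/s1.png

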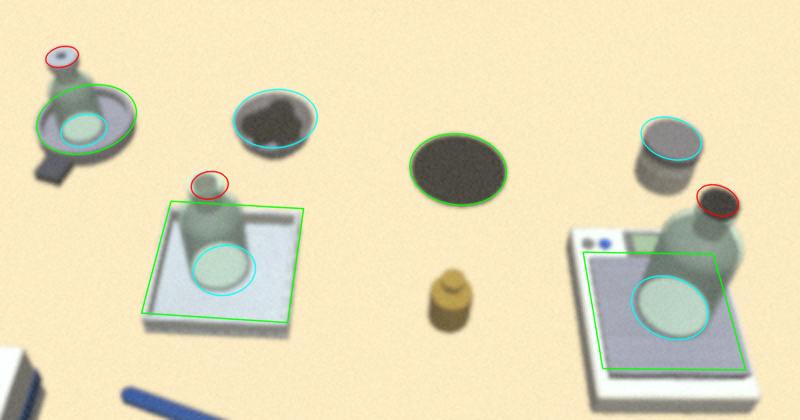

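Both overlays sit on the objects to about 2–3 mm. My order is open→mat, small→tray, large→seat, open→balance. First I turn the tool to yaw 90 and rise.

Emit:
move_arm:
  deltas:
    - [[0, 0, 0.12, 0, 0, -0.01, 0.0854], [0, 0, 0.24, 0, 0, -0.02, 0.0854], [0, 0, 0.36, 0, 0, -0.03, 0.0854], [0, 0, 0.48, 0, 0, -0.04, 0.0854], [0, 0, 0.6, 0, 0, -0.05, 0.0854]]
  force: 50

```text
time_s: 0.57
ee_pos: [0.2422, 0.6831, 0.2814]
ee_rot: [-180.0, 0.0, 125.8]
wrist_force: [0.5, -0.4, -0.4]
width: 0.0858
grasp_force: 0.0
```

Emit:
move_arm:
  deltas:
    - [[0, 0, 0.12, 0, 0, 0, 0.0854], [0, 0, 0.24, 0, 0, 0, 0.0854], [0, 0, 0.36, 0, 0, 0, 0.0854], [0, 0, 0.48, 0, 0, 0, 0.0854], [0, 0, 0.63, 0, 0, 0, 0.0854]]

```text
time_s: 0.98
ee_pos: [0.2422, 0.6831, 0.281]
ee_rot: [-180.0, 0.0, 91.1]
wrist_force: [-0.2, 1.2, -0.2]
width: 0.0855
grasp_force: 0.0
```

Emit:
move_arm:
  deltas:
    - [[0, 0, 0, -0.02, 0.02, 0, 0.0854], [0, 0, 0, -0.055, 0.04, 0, 0.0854], [0, 0, 0, -0.09, 0.06, 0, 0.0854], [0, 0, 0, -0.125, 0.08, 0, 0.0854], [0, 0, 0, -0.16, 0.1, 0, 0.0854]]

```text
time_s: 1.4
ee_pos: [0.3468, 0.5241, 0.281]
ee_rot: [-180.0, 0.0, 91.5]
wrist_force: [0.6, 0.5, 0.8]
width: 0.0853
grasp_force: 0.0
```

Emit:
move_arm:
  deltas:
    - [[0, 0, 0.026, -0.035, 0.013, 0, 0.0854], [0, 0, 0.026, -0.07, 0.026, 0, 0.0854], [0, 0, 0.026, -0.105, 0.039, 0, 0.0854], [0, 0, 0.026, -0.14, 0.052, 0, 0.0854], [0, 0, 0.026, -0.175, 0.065, 0, 0.0854]]

```text
time_s: 1.82
ee_pos: [0.4159, 0.3507, 0.2812]
ee_rot: [-180.0, 0.0, 90.0]
wrist_force: [-0.1, 0.3, 0.6]
width: 0.0856
grasp_force: 0.0
```

Emit:
move_arm:
  deltas:
    - [[0, 0, 0, -0.035, 0.015, 0, 0.0854], [0, 0, 0, -0.07, 0.03, 0, 0.0854], [0, 0, 0, -0.105, 0.045, 0, 0.0854], [0, 0, 0, -0.14, 0.06, 0, 0.0854], [0, 0, 0, -0.175, 0.075, 0, 0.0854]]

```text
time_s: 2.23
ee_pos: [0.4907, 0.1757, 0.2813]
ee_rot: [180.0, -0.0, 90.0]
wrist_force: [0.1, 0.6, -0.0]
width: 0.0855
grasp_force: 0.0
```

Emit:
move_arm:
  deltas:
    - [[0, 0, 0, -0.035, 0.015, 0, 0.0854], [0, 0, 0, -0.07, 0.03, 0, 0.0854], [0, 0, 0, -0.105, 0.045, 0, 0.0854], [0, 0, 0, -0.14, 0.06, 0, 0.0854], [0, 0, 0, -0.175, 0.075, 0, 0.0854]]

```text
time_s: 2.65
ee_pos: [0.5656, 0.0007, 0.2813]
ee_rot: [180.0, -0.0, 90.0]
wrist_force: [1.0, 0.5, -0.3]
width: 0.0853
grasp_force: 0.0
```

Emit:
move_arm:
  deltas:
    - [[0, 0, 0, -0.035, 0.015, 0, 0.0854], [0, 0, 0, -0.065, 0.03, 0, 0.0854], [0, 0, 0, -0.09, 0.045, 0, 0.0854], [0, 0, 0, -0.1, 0.055, 0, 0.0854], [0, 0, 0, -0.105, 0.055, 0, 0.0854]]

```text
time_s: 3.07
ee_pos: [0.6215, -0.1053, 0.281]
ee_rot: [180.0, 0.1, 89.8]
wrist_force: [0.2, 0.6, -0.2]
width: 0.0856
grasp_force: 0.0
```

```bash
python3 - <<'E'
from ov1 import *
s=snap('wrist','w1'); print(bot.read_state()['ee_pos'],bot.read_state()['ee_rot'])
overlay(s,curves(p),'w1o',(0,0,560,420),1.4)
E
```

```text
[ 0.6203541  -0.10507253  0.28087297] [-1.79978811e+02  6.26323286e-02  8.97957550e+01]
```

View pics/w1o.png

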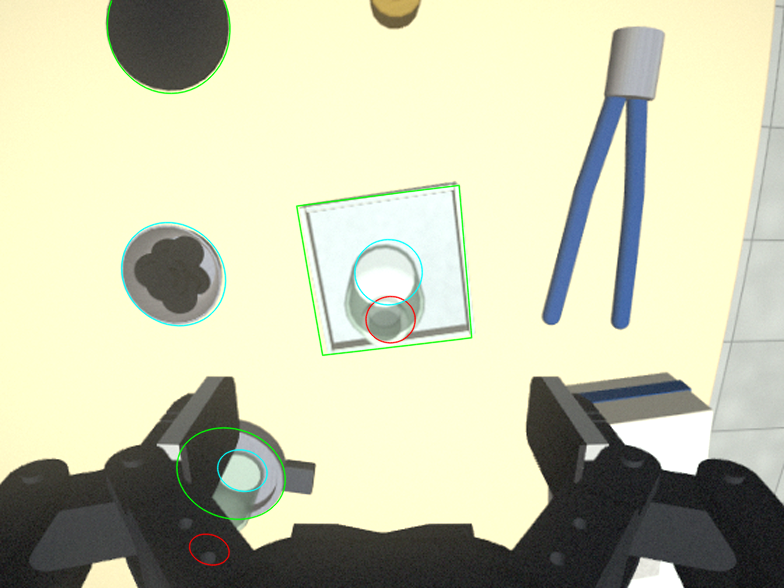

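Wrist view confirms tray and open bottle (rim about (385,320)); the bottle is about 2 mm to −x of my estimate. Descending to grasp it.

Emit:
move_arm:
  deltas:
    - [[0, 0, 0.003, -0.02, 0.003, 0.01, 0.07], [0, 0, 0.003, -0.034, 0.003, 0.03, 0.07], [0, 0, 0.003, -0.034, 0.003, 0.055, 0.07], [0, 0, 0.003, -0.034, 0.003, 0.08, 0.07], [0, 0, 0.003, -0.034, 0.003, 0.105, 0.07]]

```text
time_s: 3.53
ee_pos: [0.6225, -0.1354, 0.1754]
ee_rot: [-180.0, -0.0, 89.8]
wrist_force: [0.6, -0.4, 0.7]
width: 0.0697
grasp_force: 0.0
```

Emit:
move_arm:
  deltas:
    - [[0, 0, 0, 0, 0, 0.025, 0.07], [0, 0, 0, 0, 0, 0.05, 0.07], [0, 0, 0, 0, 0, 0.065, 0.07], [0, 0, 0, 0, 0, 0.076, 0.07], [0, 0, 0, 0, 0, 0.076, 0.07]]

```text
time_s: 3.95
ee_pos: [0.6217, -0.1352, 0.0983]
ee_rot: [-179.8, -0.1, 89.8]
wrist_force: [0.5, 0.4, 0.5]
width: 0.0697
grasp_force: 0.0
```

```bash
python3 - <<'E'
from h import *
s=snap('wrist','w2'); print(bot.read_state()['ee_pos'])
cv2.imwrite('pics/w2c.png',s['color'][150:420,100:460])
E
```

```text
[ 0.62250435 -0.13568337  0.09971449]
```

View pics/w2c.png

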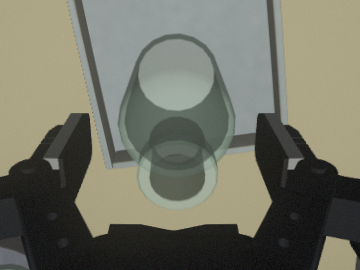

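```bash
python3 - <<'E'
from h import *
s=load('w2'); print(ray(s,(278,324),.127), proj(s,[[.6225,-.1357,.127],[.6225,-.1357,.119]]))
E
```

```text
[ 0.62359434 -0.1404712   0.127     ] [[275.06238718 313.00414772]
 [275.02087266 301.51773065]]
```

The rim is centred at full-frame (278,324), which is 5 mm to −y of the tool. I'll shift and close.

Emit:
move_arm:
  deltas:
    - [[0, 0, 0, -0.005, 0.001, 0, 0.07], [0, 0, 0, -0.005, 0.001, 0, 0.05], [0, 0, 0, -0.005, 0.001, 0, 0.02], [0, 0, 0, -0.005, 0.001, 0, 0.02], [0, 0, 0, -0.005, 0.001, 0, 0.02]]
  force: 40

```text
time_s: 4.42
ee_pos: [0.6245, -0.1418, 0.1013]
ee_rot: [179.9, -0.0, 89.8]
wrist_force: [-1.5, 0.6, 6.0]
width: 0.0296
grasp_force: 39.0
```

Emit:
move_arm:
  deltas:
    - [[0, 0, 0, 0, 0, 0, 0.02], [0, 0, 0, 0, 0, 0, 0.02], [0, 0, 0, 0, 0, 0, 0.02], [0, 0, 0, 0, 0, -0.003, 0.02], [0, 0, 0, 0, 0, -0.006, 0.02]]

```text
time_s: 4.83
ee_pos: [0.624, -0.1415, 0.1065]
ee_rot: [-180.0, -0.0, 89.8]
wrist_force: [0.5, 0.1, -1.6]
width: 0.0297
grasp_force: 39.5
```

Emit:
move_arm:
  deltas:
    - [[0, 0, 0, 0, 0, -0.01, 0.02], [0, 0, 0, 0, 0, -0.026, 0.02], [0, 0, 0, 0, 0, -0.046, 0.02], [0, 0, 0, 0, 0, -0.066, 0.02], [0, 0, 0, 0, 0, -0.08, 0.02]]

```text
time_s: 5.25
ee_pos: [0.6245, -0.1419, 0.1887]
ee_rot: [179.9, 0.0, 89.8]
wrist_force: [1.0, 0.1, -1.8]
width: 0.0292
grasp_force: 39.7
```

Emit:
move_arm:
  deltas:
    - [[0, 0, 0, 0.006, -0.005, 0, 0.02], [0, 0, 0, 0.018, -0.015, 0, 0.02], [0, 0, 0, 0.036, -0.03, 0, 0.02], [0, 0, 0, 0.056, -0.047, 0, 0.02], [0, 0, 0, 0.076, -0.064, 0, 0.02]]

```text
time_s: 5.67
ee_pos: [0.5588, -0.0643, 0.1857]
ee_rot: [-179.9, -0.0, 89.8]
wrist_force: [0.5, 0.4, -1.5]
width: 0.0295
grasp_force: 39.7
```

Emit:
move_arm:
  deltas:
    - [[0, 0, 0, 0.02, -0.017, 0, 0.02], [0, 0, 0, 0.04, -0.034, 0, 0.02], [0, 0, 0, 0.06, -0.051, 0, 0.02], [0, 0, 0, 0.08, -0.068, 0, 0.02], [0, 0, 0, 0.098, -0.083, 0, 0.02]]

```text
time_s: 6.08
ee_pos: [0.4756, 0.0343, 0.1859]
ee_rot: [-179.9, -0.0, 89.8]
wrist_force: [0.6, 0.4, -0.6]
width: 0.0294
grasp_force: 39.7
```

Emit:
move_arm:
  deltas:
    - [[0, 0, 0, 0.014, -0.012, 0, 0.02], [0, 0, 0, 0.024, -0.02, 0, 0.02], [0, 0, 0, 0.029, -0.0245, 0.005, 0.02], [0, 0, 0, 0.029, -0.0245, 0.02, 0.02], [0, 0, 0, 0.029, -0.0245, 0.04, 0.02]]

```text
time_s: 6.5
ee_pos: [0.4537, 0.0627, 0.1464]
ee_rot: [179.9, -0.0, 89.9]
wrist_force: [1.2, -0.1, -2.4]
width: 0.0294
grasp_force: 39.8
```

```bash
python3 - <<'E'
from ov1 import *
s=snap('wrist','w3'); st=bot.read_state(); print(st['ee_pos'],st['wrist_force'])
overlay(s,curves(p)[3:4],'w3o',(80,60,480,420),1.3)
E
```

```text
[0.45226634 0.06227303 0.14310688] [-1.11814018 -0.39549399 -4.00294498]
```

View pics/w3o.png

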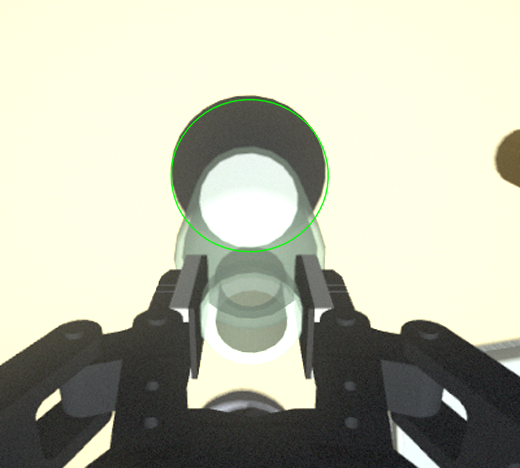

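The bottle hangs upright over the mat, and the mat overlay fits to about 1–2 mm. Lowering slowly.

Emit:
move_arm:
  deltas:
    - [[0, 0, 0, 0, 0, 0.012, 0.02], [0, 0, 0, 0, 0, 0.024, 0.02], [0, 0, 0, 0, 0, 0.034, 0.02], [0, 0, 0, 0, 0, 0.04, 0.02], [0, 0, 0, 0, 0, 0.043, 0.02]]

```text
time_s: 6.97
ee_pos: [0.4531, 0.0616, 0.1026]
ee_rot: [-179.9, 0.0, 89.7]
wrist_force: [0.4, 0.2, -1.0]
width: 0.0292
grasp_force: 40.0
```

Emit:
move_arm:
  deltas:
    - [[0, 0, 0, 0, 0, 0.001, 0.02], [0, 0, 0, 0, 0, 0.002, 0.02], [0, 0, 0, 0, 0, 0.003, 0.02], [0, 0, 0, 0, 0, 0.0035, 0.02], [0, 0, 0, 0, 0, 0.0035, 0.02]]

```text
time_s: 7.38
ee_pos: [0.4536, 0.0621, 0.1003]
ee_rot: [180.0, -0.0, 89.8]
wrist_force: [-0.9, 1.0, 1.7]
width: 0.0294
grasp_force: 40.4
```

Emit:
move_arm:
  deltas:
    - [[0, 0, 0, 0, 0, 0.0005, 0.02], [0, 0, 0, 0, 0, 0.001, 0.02], [0, 0, 0, 0, 0, 0.001, 0.02], [0, 0, 0, 0, 0, 0.001, 0.02], [0, 0, 0, 0, 0, 0.001, 0.02]]

```text
time_s: 7.8
ee_pos: [0.4535, 0.0621, 0.1001]
ee_rot: [179.9, -0.1, 89.8]
wrist_force: [-4.5, -0.5, 20.3]
width: 0.0296
grasp_force: 41.6
```

Firm contact. I'll ease back 1 mm, open, and rise.

Emit:
move_arm:
  deltas:
    - [[0, 0, 0, 0, 0, -0.0008, 0.02], [0, 0, 0, 0, 0, -0.0008, 0.034], [0, 0, 0, 0, 0, -0.0008, 0.045], [0, 0, 0, 0, 0, -0.0008, 0.07], [0, 0, 0, 0, 0, -0.0008, 0.07]]

```text
time_s: 8.22
ee_pos: [0.4536, 0.062, 0.0995]
ee_rot: [180.0, 0.0, 89.8]
wrist_force: [0.8, 0.0, -0.3]
width: 0.0678
grasp_force: 0.0
```

Emit:
move_arm:
  deltas:
    - [[0, 0, 0, 0, 0, -0.01, 0.07], [0, 0, 0, 0, 0, -0.04, 0.07], [0, 0, 0, 0, 0, -0.08, 0.07], [0, 0, 0, 0, 0, -0.12, 0.07], [0, 0, 0, 0, 0, -0.15, 0.07]]

```text
time_s: 8.63
ee_pos: [0.4536, 0.0615, 0.252]
ee_rot: [180.0, 0.0, 89.7]
wrist_force: [0.2, 0.1, 0.1]
width: 0.0699
grasp_force: 0.0
```

```bash
python3 - <<'E'
from ov1 import *
s=snap('scene','s2'); st=bot.read_state(); print(st['ee_pos'],st['wrist_force'])
p.update(small=(.482,-.337),open=(.4525,.062))
c=curves(p); c[-4]=(circ(p['open'],.0155,.126),R); c[-3]=(circ(p['open'],.029,.006),Y)
overlay(s,c,'s2o',(60,0,480,315),1.8)
E
```

```text
[0.4557525  0.06154223 0.25607541] [ 2.82807056 -0.94842194  4.77732452]
```

View pics/s2o.png

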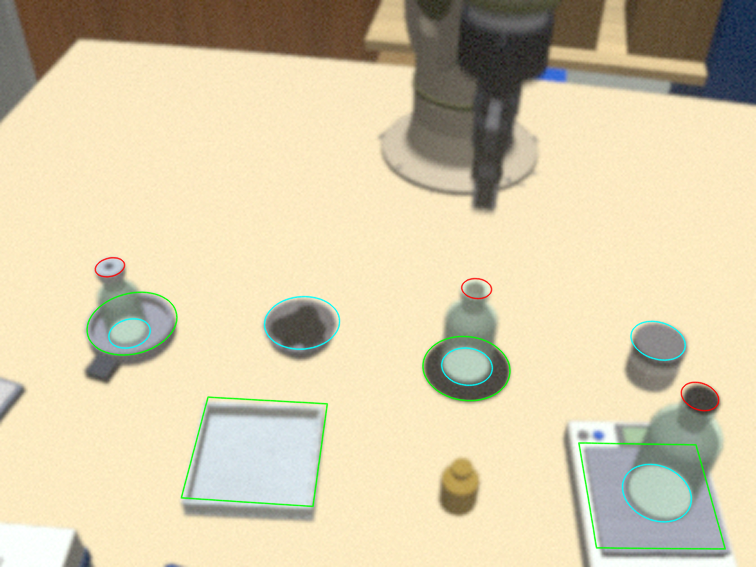

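The open bottle stands centred on the mat, and the tray is empty. Going to the small bottle.

Emit:
move_arm:
  deltas:
    - [[0, 0, 0.003, -0.02, 0.002, 0, 0.07], [0, 0, 0.003, -0.06, 0.004, 0, 0.07], [0, 0, 0.003, -0.1, 0.006, 0, 0.07], [0, 0, 0.003, -0.14, 0.009, 0, 0.07], [0, 0, 0.003, -0.18, 0.012, 0, 0.07]]

```text
time_s: 9.1
ee_pos: [0.4645, -0.1195, 0.2496]
ee_rot: [180.0, -0.0, 89.7]
wrist_force: [1.0, 0.1, 0.2]
width: 0.0697
grasp_force: 0.0
```

Emit:
move_arm:
  deltas:
    - [[0, 0, 0, -0.04, 0.003, 0, 0.07], [0, 0, 0, -0.08, 0.006, 0, 0.07], [0, 0, 0, -0.12, 0.009, 0, 0.07], [0, 0, 0, -0.16, 0.012, 0, 0.07], [0, 0, 0, -0.19, 0.015, 0, 0.07]]

```text
time_s: 9.52
ee_pos: [0.4778, -0.3117, 0.2494]
ee_rot: [-180.0, 0.1, 89.5]
wrist_force: [0.4, 0.7, 0.2]
width: 0.0699
grasp_force: 0.0
```

Emit:
move_arm:
  deltas:
    - [[0, 0, 0, -0.01, 0, 0.02, 0.07], [0, 0, 0, -0.02, 0, 0.04, 0.07], [0, 0, 0, -0.02, 0, 0.06, 0.07], [0, 0, 0, -0.02, 0, 0.08, 0.07], [0, 0, 0, -0.02, 0, 0.08, 0.07]]

```text
time_s: 9.93
ee_pos: [0.4766, -0.3271, 0.1661]
ee_rot: [-179.7, -0.1, 89.6]
wrist_force: [-0.8, 1.6, 0.2]
width: 0.0696
grasp_force: 0.0
```

```bash
python3 - <<'E'
from ov1 import *
s=snap('wrist','w4'); st=bot.read_state(); print(st['ee_pos'],st['ee_rot'],st['wrist_force'])
overlay(s,curves(p)[2:6:1],'w4o',(80,60,480,420),1.3)
E
```

```text
[ 0.47721311 -0.32755599  0.16789317] [-1.79794235e+02 -1.02077393e-01  8.95812971e+01] [ 0.41484828 -0.12555596  0.74852081]
```

View pics/w4o.png

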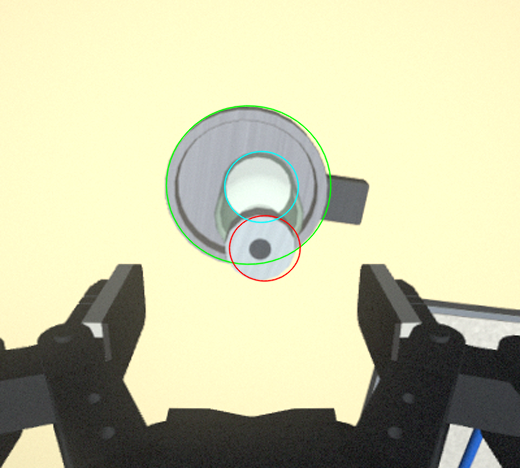

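The cap centre is at crop (260,250), about 2 mm to −x of my estimate; the seat is also about 2 mm to −x. Descending and gripping.

Emit:
move_arm:
  deltas:
    - [[0, 0, 0.006, -0.0105, 0.003, 0.01, 0.07], [0, 0, 0.006, -0.0105, 0.003, 0.03, 0.07], [0, 0, 0.006, -0.0105, 0.003, 0.05, 0.07], [0, 0, 0.006, -0.0105, 0.003, 0.07, 0.07], [0, 0, 0.006, -0.0105, 0.003, 0.0785, 0.07]]

```text
time_s: 10.4
ee_pos: [0.4814, -0.339, 0.0898]
ee_rot: [-180.0, -0.0, 89.3]
wrist_force: [-0.3, 1.1, 0.1]
width: 0.0699
grasp_force: 0.0
```

Emit:
move_arm:
  deltas:
    - [[0, 0, 0, 0, 0, 0, 0.07], [0, 0, 0, 0, 0, 0, 0.05], [0, 0, 0, 0, 0, 0, 0.02], [0, 0, 0, 0, 0, 0, 0.02], [0, 0, 0, 0, 0, 0, 0.02]]
  force: 40

```text
time_s: 10.82
ee_pos: [0.4818, -0.3392, 0.0925]
ee_rot: [179.9, 0.1, 89.3]
wrist_force: [-1.5, -0.2, 4.6]
width: 0.031
grasp_force: 39.1
```

Emit:
move_arm:
  deltas:
    - [[0, 0, 0, 0, 0, 0, 0.02], [0, 0, 0, 0, 0, 0, 0.02], [0, 0, 0, 0, 0, 0, 0.02], [0, 0, 0, 0, 0, -0.003, 0.02], [0, 0, 0, 0, 0, -0.006, 0.02]]

```text
time_s: 11.23
ee_pos: [0.4813, -0.3386, 0.0977]
ee_rot: [180.0, 0.0, 89.3]
wrist_force: [0.1, -0.1, -1.1]
width: 0.0305
grasp_force: 39.7
```

Emit:
move_arm:
  deltas:
    - [[0, 0, -0.003, 0, 0, -0.01, 0.02], [0, 0, -0.006, 0, 0, -0.026, 0.02], [0, 0, -0.012, 0, 0, -0.046, 0.02], [0, 0, -0.012, 0, 0, -0.066, 0.02], [0, 0, -0.012, 0, 0, -0.08, 0.02]]

```text
time_s: 11.65
ee_pos: [0.4813, -0.3389, 0.1795]
ee_rot: [179.9, 0.0, 89.9]
wrist_force: [-0.1, -0.5, -2.6]
width: 0.0306
grasp_force: 39.9
```

Emit:
move_arm:
  deltas:
    - [[0, 0, 0, 0.006, 0.004, 0, 0.02], [0, 0, 0, 0.018, 0.013, 0, 0.02], [0, 0, 0, 0.036, 0.026, 0, 0.02], [0, 0, 0, 0.056, 0.04, 0, 0.02], [0, 0, 0, 0.076, 0.054, 0, 0.02]]

```text
time_s: 12.07
ee_pos: [0.5356, -0.2612, 0.1767]
ee_rot: [-180.0, -0.0, 89.9]
wrist_force: [0.2, 0.2, -2.3]
width: 0.0309
grasp_force: 39.9
```

Emit:
move_arm:
  deltas:
    - [[0, 0, 0, 0.02, 0.014, 0, 0.02], [0, 0, 0, 0.04, 0.028, 0, 0.02], [0, 0, 0, 0.06, 0.042, 0, 0.02], [0, 0, 0, 0.08, 0.057, 0, 0.02], [0, 0, 0, 0.098, 0.07, 0, 0.02]]

```text
time_s: 12.48
ee_pos: [0.6061, -0.1622, 0.1764]
ee_rot: [-180.0, -0.0, 90.0]
wrist_force: [0.1, -0.1, -1.5]
width: 0.0309
grasp_force: 39.9
```

Emit:
move_arm:
  deltas:
    - [[0, 0, 0, 0.014, 0.01, 0, 0.02], [0, 0, 0, 0.024, 0.017, 0, 0.02], [0, 0, 0, 0.029, 0.021, 0.005, 0.02], [0, 0, 0, 0.029, 0.021, 0.02, 0.02], [0, 0, 0, 0.029, 0.021, 0.035, 0.02]]

```text
time_s: 12.9
ee_pos: [0.6265, -0.1361, 0.1418]
ee_rot: [179.9, 0.0, 89.9]
wrist_force: [-0.9, -0.0, -2.3]
width: 0.0307
grasp_force: 39.9
```

```bash
python3 - <<'E'
from ov1 import *
s=snap('wrist','w5'); st=bot.read_state(); print(st['ee_pos'],st['ee_rot'],st['wrist_force'])
p['tray']=(.626,-.136,np.radians(7))
overlay(s,curves(p)[1:2],'w5o',(80,0,480,420),1.3)
E
```

```text
[ 0.6247341  -0.13592053  0.1386533 ] [-1.79800045e+02  1.08812188e-02  8.99205326e+01] [-0.29486095  0.59262202 -3.9255042 ]
```

View pics/w5o.png

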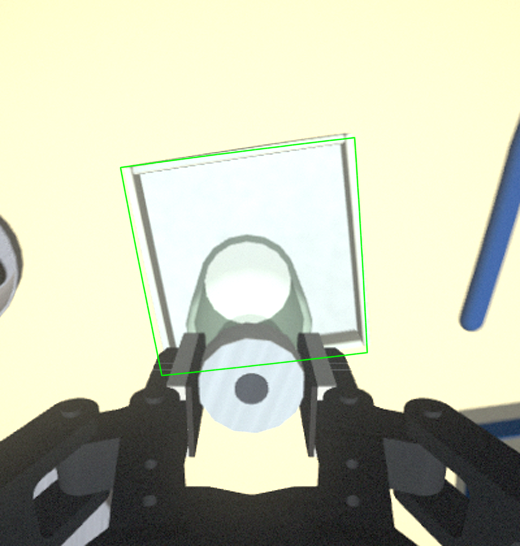

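The bottle hangs upright above the tray's middle, and the tray overlay agrees to about 2 mm. Lowering.

Emit:
move_arm:
  deltas:
    - [[0, 0, 0, 0.001, 0, 0.015, 0.02], [0, 0, 0, 0.001, -0.0005, 0.03, 0.02], [0, 0, 0, 0.001, -0.0005, 0.041, 0.02], [0, 0, 0, 0.001, -0.0005, 0.048, 0.02], [0, 0, 0, 0.001, -0.0005, 0.051, 0.02]]

```text
time_s: 13.37
ee_pos: [0.6252, -0.1353, 0.0901]
ee_rot: [-179.9, 0.0, 89.9]
wrist_force: [0.0, -0.4, -0.8]
width: 0.0308
grasp_force: 40.0
```

Emit:
move_arm:
  deltas:
    - [[0, 0, 0, 0, 0, 0.0007, 0.02], [0, 0, 0, 0, 0, 0.0014, 0.02], [0, 0, 0, 0, 0, 0.002, 0.02], [0, 0, 0, 0, 0, 0.0026, 0.02], [0, 0, 0, 0, 0, 0.003, 0.02]]

```text
time_s: 13.78
ee_pos: [0.6262, -0.1348, 0.0886]
ee_rot: [180.0, 0.0, 90.0]
wrist_force: [-0.8, -0.0, -1.7]
width: 0.0309
grasp_force: 40.0
```

Emit:
move_arm:
  deltas:
    - [[0, 0, 0, 0, 0, 0.0005, 0.02], [0, 0, 0, 0, 0, 0.001, 0.02], [0, 0, 0, 0, 0, 0.0014, 0.02], [0, 0, 0, 0, 0, 0.0014, 0.02], [0, 0, 0, 0, 0, 0.0014, 0.02]]

```text
time_s: 14.2
ee_pos: [0.6261, -0.135, 0.0875]
ee_rot: [180.0, -0.0, 89.9]
wrist_force: [-2.2, 0.9, 6.1]
width: 0.031
grasp_force: 40.7
```

Contact. Releasing, rising and travelling to the large bottle.

Emit:
move_arm:
  deltas:
    - [[0, 0, 0, 0, 0, -0.0002, 0.02], [0, 0, 0, 0, 0, -0.0002, 0.036], [0, 0, 0, 0, 0, -0.0002, 0.047], [0, 0, 0, 0, 0, -0.0002, 0.07], [0, 0, 0, 0, 0, -0.0002, 0.07]]

```text
time_s: 14.62
ee_pos: [0.626, -0.1348, 0.0868]
ee_rot: [180.0, 0.0, 89.9]
wrist_force: [-0.3, -0.7, -0.2]
width: 0.0693
grasp_force: 0.0
```

Emit:
move_arm:
  deltas:
    - [[0, 0, 0, 0, 0, -0.015, 0.07], [0, 0, 0, 0, 0, -0.05, 0.07], [0, 0, 0, 0, 0, -0.09, 0.07], [0, 0, 0, 0, 0, -0.13, 0.07], [0, 0, 0, 0, 0, -0.17, 0.07]]

```text
time_s: 15.03
ee_pos: [0.6255, -0.1349, 0.2585]
ee_rot: [-180.0, 0.0, 89.9]
wrist_force: [1.1, 0.4, -0.3]
width: 0.0702
grasp_force: 0.0
```

Emit:
move_arm:
  deltas:
    - [[0, 0, 0, 0.025, 0, 0, 0.07], [0, 0, 0, 0.065, -0.001, 0, 0.07], [0, 0, 0, 0.105, -0.002, 0, 0.07], [0, 0, 0, 0.145, -0.003, 0, 0.07], [0, 0, 0, 0.185, -0.004, 0, 0.07]]

```text
time_s: 15.45
ee_pos: [0.6218, 0.052, 0.2571]
ee_rot: [180.0, -0.0, 89.9]
wrist_force: [0.5, 0.2, -0.6]
width: 0.0701
grasp_force: 0.0
```

Emit:
move_arm:
  deltas:
    - [[0, 0, 0, 0.04, 0, 0, 0.07], [0, 0, 0, 0.08, -0.001, 0, 0.07], [0, 0, 0, 0.12, -0.002, 0, 0.07], [0, 0, 0, 0.16, -0.002, 0, 0.07], [0, 0, 0, 0.19, -0.003, 0, 0.07]]

```text
time_s: 15.87
ee_pos: [0.6186, 0.2445, 0.2566]
ee_rot: [-180.0, -0.1, 90.1]
wrist_force: [0.4, 0.7, -1.0]
width: 0.0701
grasp_force: 0.0
```

Emit:
move_arm:
  deltas:
    - [[0, 0, 0, 0.005, 0, 0, 0.07], [0, 0, 0, 0.012, 0, 0, 0.07], [0, 0, 0, 0.015, 0, 0, 0.07], [0, 0, 0, 0.015, 0, 0, 0.07], [0, 0, 0, 0.015, 0, 0, 0.07]]

```text
time_s: 16.28
ee_pos: [0.6196, 0.2536, 0.2571]
ee_rot: [180.0, 0.0, 89.8]
wrist_force: [-0.6, -0.6, 0.6]
width: 0.07
grasp_force: 0.0
```

```bash
python3 - <<'E'
from ov1 import *
s=snap('wrist','w6'); st=bot.read_state(); print(st['ee_pos'],st['ee_rot'],st['wrist_force'])
c=curves(p)
overlay(s,[c[0],c[6],c[7]],'w6o',(80,0,480,420),1.3); snap('top','t6')
E
```

```text
[0.61962592 0.25350004 0.25711074] [1.79983296e+02 2.28221272e-02 8.98201433e+01] [ 0.79017781 -0.46713199  0.37523841]
```

View pics/w6o.png

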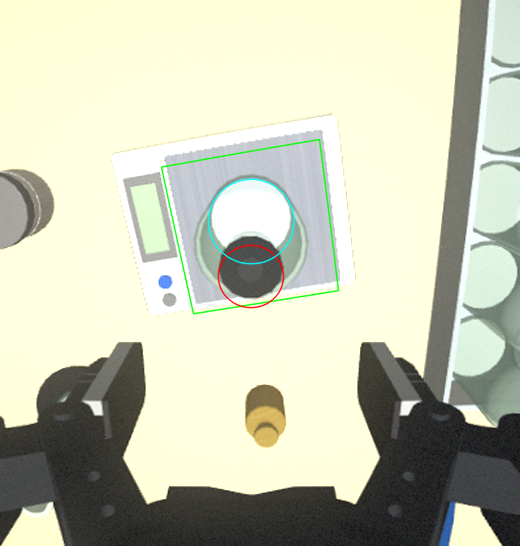

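The stopper is at crop (251,268), about 4 mm to +y of my estimate; the pan is also a few mm to +y. Descending on it.

Emit:
move_arm:
  deltas:
    - [[0, 0, 0, 0.008, 0, 0.005, 0.07], [0, 0, 0, 0.011, 0, 0.025, 0.07], [0, 0, 0, 0.011, 0, 0.05, 0.07], [0, 0, 0, 0.011, 0, 0.075, 0.07], [0, 0, 0, 0.011, 0, 0.099, 0.07]]

```text
time_s: 16.8
ee_pos: [0.6192, 0.2664, 0.1566]
ee_rot: [180.0, -0.0, 89.9]
wrist_force: [0.3, -0.4, 0.8]
width: 0.0703
grasp_force: 0.0
```

Emit:
move_arm:
  deltas:
    - [[0, 0, 0, 0, 0, 0, 0.07], [0, 0, 0, 0, 0, 0, 0.05], [0, 0, 0, 0, 0, 0, 0.02], [0, 0, 0, 0, 0, 0, 0.02], [0, 0, 0, 0, 0, 0, 0.02]]
  force: 60

```text
time_s: 17.22
ee_pos: [0.6202, 0.2665, 0.1598]
ee_rot: [179.9, -0.1, 89.9]
wrist_force: [-0.3, 0.2, 4.3]
width: 0.0294
grasp_force: 58.8
```

Emit:
move_arm:
  deltas:
    - [[0, 0, 0, 0, 0, 0, 0.02], [0, 0, 0, 0, 0, 0, 0.02], [0, 0, 0, 0, 0, 0, 0.02], [0, 0, 0, 0, 0, -0.003, 0.02], [0, 0, 0, 0, 0, -0.006, 0.02]]

```text
time_s: 17.63
ee_pos: [0.619, 0.2663, 0.1643]
ee_rot: [-180.0, -0.0, 90.0]
wrist_force: [-0.3, 0.3, -3.0]
width: 0.0292
grasp_force: 59.4
```

Emit:
move_arm:
  deltas:
    - [[0, 0, 0, 0, 0, -0.01, 0.02], [0, 0, 0, 0, 0, -0.026, 0.02], [0, 0, 0, 0, 0, -0.046, 0.02], [0, 0, 0, 0, 0, -0.066, 0.02], [0, 0, 0, 0, 0, -0.08, 0.02]]

```text
time_s: 18.05
ee_pos: [0.6197, 0.2661, 0.2463]
ee_rot: [179.9, -0.0, 89.9]
wrist_force: [-0.0, 0.3, -3.6]
width: 0.0291
grasp_force: 59.7
```

Emit:
move_arm:
  deltas:
    - [[0, 0, 0, -0.006, -0.0015, 0, 0.02], [0, 0, 0, -0.018, -0.0044, 0, 0.02], [0, 0, 0, -0.036, -0.009, 0, 0.02], [0, 0, 0, -0.058, -0.014, 0, 0.02], [0, 0, 0, -0.082, -0.02, 0, 0.02]]

```text
time_s: 18.47
ee_pos: [0.5978, 0.1827, 0.2425]
ee_rot: [-179.9, 0.1, 90.0]
wrist_force: [0.0, 0.8, -3.6]
width: 0.029
grasp_force: 59.6
```

Emit:
move_arm:
  deltas:
    - [[0, 0, 0, -0.026, -0.0064, 0, 0.02], [0, 0, 0, -0.052, -0.0128, 0, 0.02], [0, 0, 0, -0.078, -0.0192, 0, 0.02], [0, 0, 0, -0.104, -0.0256, 0, 0.02], [0, 0, 0, -0.13, -0.032, 0, 0.02]]

```text
time_s: 18.88
ee_pos: [0.5651, 0.0519, 0.2428]
ee_rot: [-179.9, 0.0, 89.9]
wrist_force: [0.5, 0.2, -3.3]
width: 0.0291
grasp_force: 59.6
```

Emit:
move_arm:
  deltas:
    - [[0, 0, 0, -0.026, -0.0064, 0, 0.02], [0, 0, 0, -0.052, -0.0128, 0, 0.02], [0, 0, 0, -0.078, -0.0192, 0, 0.02], [0, 0, 0, -0.104, -0.0256, 0, 0.02], [0, 0, 0, -0.13, -0.032, 0, 0.02]]

```text
time_s: 19.3
ee_pos: [0.5327, -0.0777, 0.2429]
ee_rot: [-179.9, 0.0, 89.9]
wrist_force: [0.3, -0.0, -3.5]
width: 0.0292
grasp_force: 59.6
```

Emit:
move_arm:
  deltas:
    - [[0, 0, 0, -0.026, -0.0064, 0, 0.02], [0, 0, 0, -0.052, -0.0128, 0, 0.02], [0, 0, 0, -0.078, -0.0192, 0, 0.02], [0, 0, 0, -0.104, -0.0256, 0, 0.02], [0, 0, 0, -0.13, -0.032, 0, 0.02]]

```text
time_s: 19.72
ee_pos: [0.5004, -0.2072, 0.2429]
ee_rot: [-179.9, -0.0, 89.9]
wrist_force: [0.2, -0.7, -3.8]
width: 0.0292
grasp_force: 59.6
```

Emit:
move_arm:
  deltas:
    - [[0, 0, 0, -0.026, -0.0064, 0, 0.02], [0, 0, 0, -0.052, -0.0128, 0, 0.02], [0, 0, 0, -0.076, -0.0187, 0, 0.02], [0, 0, 0, -0.096, -0.0236, 0, 0.02], [0, 0, 0, -0.112, -0.0275, 0, 0.02]]

```text
time_s: 20.13
ee_pos: [0.4724, -0.3197, 0.2429]
ee_rot: [-179.9, -0.0, 89.8]
wrist_force: [-0.2, -0.0, -3.8]
width: 0.0292
grasp_force: 59.6
```

Emit:
move_arm:
  deltas:
    - [[0, 0, 0, -0.011, -0.0027, 0, 0.02], [0, 0, 0, -0.0175, -0.004, 0.005, 0.02], [0, 0, 0, -0.0175, -0.004, 0.02, 0.02], [0, 0, 0, -0.0175, -0.004, 0.04, 0.02], [0, 0, 0, -0.0175, -0.004, 0.06, 0.02]]

```text
time_s: 20.55
ee_pos: [0.4709, -0.3345, 0.1827]
ee_rot: [180.0, -0.0, 90.0]
wrist_force: [-0.1, 0.1, -4.4]
width: 0.0292
grasp_force: 59.7
```

```bash
python3 - <<'E'
from ov1 import *
s=snap('wrist','w7'); st=bot.read_state(); print(st['ee_pos'],st['ee_rot'],st['wrist_force'])
p['seat']=(.472,-.3355)
c=curves(p)
overlay(s,[c[2],(circ(p['seat'],.046,.022),G),(circ(st['ee_pos'][:2],.033,st['ee_pos'][2]-.112),Y)],'w7o',(80,0,480,420),1.3)
E
```

```text
[ 0.46961006 -0.33298538  0.1790281 ] [-1.79731725e+02 -1.65390876e-01  9.00109305e+01] [-0.8358483   1.17633941 -6.76224003]
```

View pics/w7o.png

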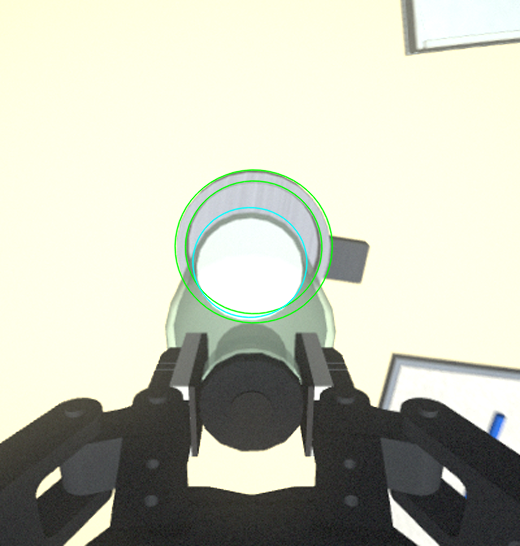

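The large bottle's base is at crop (251,265), well inside the seat's rim, and hangs upright. Lowering.

Emit:
move_arm:
  deltas:
    - [[0, 0, 0, 0, 0, 0.015, 0.02], [0, 0, 0, 0.001, 0.001, 0.03, 0.02], [0, 0, 0, 0.001, 0.001, 0.044, 0.02], [0, 0, 0, 0.001, 0.001, 0.053, 0.02], [0, 0, 0, 0.001, 0.001, 0.057, 0.02]]

```text
time_s: 21.02
ee_pos: [0.4717, -0.3333, 0.1256]
ee_rot: [-179.9, -0.1, 90.0]
wrist_force: [-0.2, 0.4, -4.0]
width: 0.0294
grasp_force: 60.2
```

Emit:
move_arm:
  deltas:
    - [[0, 0, 0, 0, 0, 0.0005, 0.02], [0, 0, 0, 0, 0, 0.001, 0.02], [0, 0, 0, 0, 0, 0.0015, 0.02], [0, 0, 0, 0, 0, 0.002, 0.02], [0, 0, 0, 0, 0, 0.002, 0.02]]

```text
time_s: 21.43
ee_pos: [0.4725, -0.3343, 0.1254]
ee_rot: [180.0, 0.0, 89.9]
wrist_force: [0.2, 0.2, -3.5]
width: 0.0294
grasp_force: 60.2
```

Emit:
move_arm:
  deltas:
    - [[0, 0, 0, 0, 0, 0.0005, 0.02], [0, 0, 0, 0, 0, 0.001, 0.02], [0, 0, 0, 0, 0, 0.0014, 0.02], [0, 0, 0, 0, 0, 0.0014, 0.02], [0, 0, 0, 0, 0, 0.0014, 0.02]]

```text
time_s: 21.85
ee_pos: [0.4723, -0.3347, 0.1247]
ee_rot: [179.9, 0.0, 89.9]
wrist_force: [-2.0, 1.7, 9.8]
width: 0.0293
grasp_force: 61.6
```

Contact. Releasing and going back to the open bottle on the mat.

Emit:
move_arm:
  deltas:
    - [[0, 0, 0, 0, 0, -0.0003, 0.02], [0, 0, 0, 0, 0, -0.0003, 0.034], [0, 0, 0, 0, 0, -0.0003, 0.045], [0, 0, 0, 0, 0, -0.0003, 0.07], [0, 0, 0, 0, 0, -0.0003, 0.07]]

```text
time_s: 22.27
ee_pos: [0.4724, -0.3342, 0.1238]
ee_rot: [180.0, 0.0, 89.9]
wrist_force: [-0.1, 0.4, -0.2]
width: 0.0673
grasp_force: 0.0
```

Emit:
move_arm:
  deltas:
    - [[0, 0, 0, 0, 0, -0.015, 0.07], [0, 0, 0, 0, 0, -0.045, 0.07], [0, 0, 0, 0, 0, -0.08, 0.07], [0, 0, 0, 0, 0, -0.11, 0.07], [0, 0, 0, 0, 0, -0.13, 0.07]]

```text
time_s: 22.68
ee_pos: [0.4725, -0.3349, 0.2565]
ee_rot: [179.9, 0.1, 89.9]
wrist_force: [0.3, -0.2, 0.5]
width: 0.0701
grasp_force: 0.0
```

Emit:
move_arm:
  deltas:
    - [[0, 0, 0, 0.025, -0.001, 0, 0.07], [0, 0, 0, 0.065, -0.003, 0, 0.07], [0, 0, 0, 0.105, -0.005, 0, 0.07], [0, 0, 0, 0.145, -0.007, 0, 0.07], [0, 0, 0, 0.185, -0.009, 0, 0.07]]

```text
time_s: 23.1
ee_pos: [0.463, -0.1476, 0.2538]
ee_rot: [180.0, -0.0, 89.9]
wrist_force: [0.3, 0.7, -0.1]
width: 0.0699
grasp_force: 0.0
```

Emit:
move_arm:
  deltas:
    - [[0, 0, 0, 0.04, -0.002, 0, 0.07], [0, 0, 0, 0.08, -0.004, 0, 0.07], [0, 0, 0, 0.12, -0.006, 0, 0.07], [0, 0, 0, 0.16, -0.008, 0, 0.07], [0, 0, 0, 0.195, -0.01, 0, 0.07]]

```text
time_s: 23.52
ee_pos: [0.4531, 0.0484, 0.2539]
ee_rot: [180.0, -0.0, 90.0]
wrist_force: [-0.1, 0.2, 0.8]
width: 0.0701
grasp_force: 0.0
```

Emit:
move_arm:
  deltas:
    - [[0, 0, 0, 0.01, 0, 0.005, 0.07], [0, 0, 0, 0.016, 0, 0.025, 0.07], [0, 0, 0, 0.016, 0, 0.05, 0.07], [0, 0, 0, 0.016, 0, 0.075, 0.07], [0, 0, 0, 0.016, 0, 0.1, 0.07]]

```text
time_s: 23.93
ee_pos: [0.4538, 0.0618, 0.1528]
ee_rot: [180.0, 0.0, 90.0]
wrist_force: [-0.1, 0.8, -0.2]
width: 0.0704
grasp_force: 0.0
```

```bash
python3 - <<'E'
from ov1 import *
s=snap('wrist','w8'); st=bot.read_state(); e=st['ee_pos']; print(e,st['ee_rot'],st['wrist_force'])
overlay(s,[(circ(e[:2],.0155,.126),R),(circ(e[:2],.029,.006),Y)],'w8o',(80,0,480,420),1.3)
E
```

```text
[0.45208203 0.06149816 0.14937829] [-1.79778888e+02  1.20195901e-01  8.99886584e+01] [-1.13303897  0.02100467 -3.48232987]
```

View pics/w8o.png

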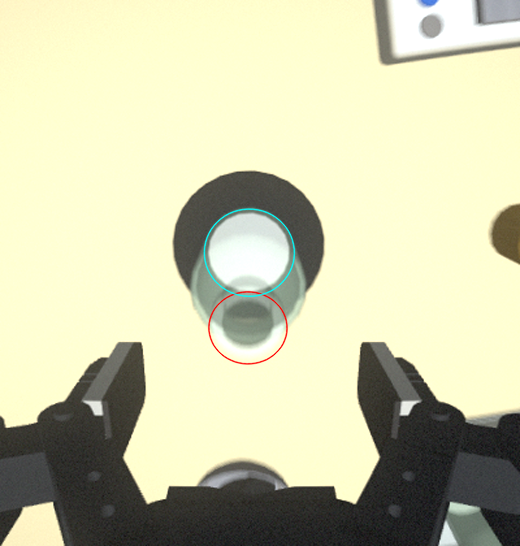

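The open bottle is aligned with the tool. Meanwhile I measure the empty pan numerically from the top and scene cameras.

Emit:
move_arm:
  deltas:
    - [[0, 0, 0, 0, 0, 0.015, 0.07], [0, 0, 0, 0, 0, 0.035, 0.07], [0, 0, 0, 0, 0, 0.048, 0.07], [0, 0, 0, 0, 0, 0.0525, 0.07], [0, 0, 0, 0, 0, 0.0525, 0.07]]

```text
time_s: 24.4
ee_pos: [0.4535, 0.0613, 0.1009]
ee_rot: [-179.9, 0.0, 89.9]
wrist_force: [0.8, -0.7, 0.4]
width: 0.0701
grasp_force: 0.0
```

Emit:
move_arm:
  deltas:
    - [[0, 0, 0, 0, 0, 0, 0.05], [0, 0, 0, 0, 0, 0, 0.02], [0, 0, 0, 0, 0, 0, 0.02], [0, 0, 0, 0, 0, 0, 0.02], [0, 0, 0, 0, 0, 0, 0.02]]
  force: 40

```text
time_s: 24.82
ee_pos: [0.4539, 0.062, 0.1022]
ee_rot: [179.9, -0.0, 90.0]
wrist_force: [-1.2, -0.2, 7.1]
width: 0.0292
grasp_force: 38.8
```

Emit:
move_arm:
  deltas:
    - [[0, 0, 0, 0, 0, 0, 0.02], [0, 0, 0, 0, 0, 0, 0.02], [0, 0, 0, 0, 0, -0.002, 0.02], [0, 0, 0, 0, 0, -0.004, 0.02], [0, 0, 0, 0, 0, -0.006, 0.02]]

```text
time_s: 25.23
ee_pos: [0.4537, 0.062, 0.1077]
ee_rot: [180.0, -0.0, 90.0]
wrist_force: [-0.4, 0.2, -2.1]
width: 0.0292
grasp_force: 39.5
```

```bash
cat > pan.py <<'E'
from ov1 import *
def pan(s,nm):
    g=np.arange(-.1,.1,.001); X,Y=np.meshgrid(.62+g,.258+g,indexing='ij')
    m=proj(s,np.c_[X.ravel(),Y.ravel(),0*X.ravel()+.045]).astype(np.float32).reshape(*X.shape,2)
    im=cv2.remap(s['color'],m,None,cv2.INTER_LINEAR); b=cv2.GaussianBlur(im,(3,3),0).astype(int)
    c=b[75:125,75:125].reshape(-1,3); med=np.median(c,0)
    k=(np.abs(b-med).max(2)<22).astype(np.uint8); k=cv2.morphologyEx(k,cv2.MORPH_CLOSE,np.ones((5,5))); k=cv2.morphologyEx(k,cv2.MORPH_OPEN,np.ones((9,9)))
    cs,_=cv2.findContours(k,cv2.RETR_EXTERNAL,cv2.CHAIN_APPROX_NONE); q=max(cs,key=cv2.contourArea); r=cv2.minAreaRect(q)
    print(nm,med,'x',.52+r[0][1]*.001,'y',.158+r[0][0]*.001,'size',r[1],'ang',r[2])
E
python3 - <<'E'
from pan import *
pan(snap('top','t9'),'top'); pan(snap('scene','s9'),'scene'); print(bot.read_state()['ee_pos'])
E
```

```text
top [86. 82. 79.] x 0.6199594650268555 y 0.2592432403564453 size (126.2584228515625, 121.49085235595703) ang 80.53767395019531
scene [117. 108. 106.] x 0.6130945892333984 y 0.25793243408203126 size (155.0282440185547, 121.16204071044922) ang 80.53767395019531
[0.45373383 0.06197122 0.10769088]
```

Emit:
move_arm:
  deltas:
    - [[0, 0, 0, 0, 0, -0.01, 0.02], [0, 0, 0, 0, 0, -0.028, 0.02], [0, 0, 0, 0, 0, -0.05, 0.02], [0, 0, 0, 0, 0, -0.074, 0.02], [0, 0, 0, 0, 0, -0.09, 0.02]]

```text
time_s: 25.75
ee_pos: [0.4537, 0.0616, 0.1988]
ee_rot: [180.0, -0.0, 89.9]
wrist_force: [0.6, -0.3, -1.4]
width: 0.0292
grasp_force: 39.8
```

Emit:
move_arm:
  deltas:
    - [[0, 0, 0, 0.006, 0.005, 0, 0.02], [0, 0, 0, 0.018, 0.015, 0, 0.02], [0, 0, 0, 0.036, 0.03, 0, 0.02], [0, 0, 0, 0.056, 0.047, 0, 0.02], [0, 0, 0, 0.076, 0.064, 0, 0.02]]

```text
time_s: 26.17
ee_pos: [0.5185, 0.14, 0.1959]
ee_rot: [-179.9, 0.0, 90.0]
wrist_force: [1.3, -0.5, -0.7]
width: 0.0292
grasp_force: 39.8
```

Emit:
move_arm:
  deltas:
    - [[0, 0, 0, 0.02, 0.017, 0, 0.02], [0, 0, 0, 0.04, 0.034, 0, 0.02], [0, 0, 0, 0.06, 0.051, 0, 0.02], [0, 0, 0, 0.078, 0.067, 0, 0.02], [0, 0, 0, 0.094, 0.081, 0, 0.02]]

```text
time_s: 26.58
ee_pos: [0.5995, 0.2348, 0.1949]
ee_rot: [-179.9, 0.0, 90.1]
wrist_force: [-0.1, -0.4, -1.2]
width: 0.0295
grasp_force: 39.8
```

Emit:
move_arm:
  deltas:
    - [[0, 0, 0, 0.014, 0.012, 0, 0.02], [0, 0, 0, 0.024, 0.02, 0, 0.02], [0, 0, 0, 0.028, 0.0235, 0.01, 0.02], [0, 0, 0, 0.028, 0.0235, 0.025, 0.02], [0, 0, 0, 0.028, 0.0235, 0.035, 0.02]]

```text
time_s: 27.0
ee_pos: [0.6213, 0.2603, 0.1588]
ee_rot: [-179.8, 0.1, 90.0]
wrist_force: [-0.8, -0.3, -2.2]
width: 0.0295
grasp_force: 39.8
```

Emit:
move_arm:
  deltas:
    - [[0, 0, 0, 0, 0, 0.007, 0.02], [0, 0, 0, 0, 0, 0.012, 0.02], [0, 0, 0, 0, 0, 0.015, 0.02], [0, 0, 0, 0, 0, 0.016, 0.02], [0, 0, 0, 0, 0, 0.017, 0.02]]

```text
time_s: 27.42
ee_pos: [0.6225, 0.2596, 0.1455]
ee_rot: [180.0, -0.0, 89.9]
wrist_force: [-0.5, -0.2, -1.1]
width: 0.0292
grasp_force: 39.8
```

Emit:
move_arm:
  deltas:
    - [[0, 0, 0, 0, 0, 0.0005, 0.02], [0, 0, 0, 0, 0, 0.001, 0.02], [0, 0, 0, 0, 0, 0.0015, 0.02], [0, 0, 0, 0, 0, 0.002, 0.02], [0, 0, 0, 0, 0, 0.002, 0.02]]

```text
time_s: 27.83
ee_pos: [0.6224, 0.2598, 0.1435]
ee_rot: [180.0, -0.0, 89.9]
wrist_force: [-0.4, -0.2, -0.4]
width: 0.0291
grasp_force: 40.0
```

Emit:
move_arm:
  deltas:
    - [[0, 0, 0, 0, 0, 0.0004, 0.02], [0, 0, 0, 0, 0, 0.0008, 0.02], [0, 0, 0, 0, 0, 0.0012, 0.02], [0, 0, 0, 0, 0, 0.0012, 0.02], [0, 0, 0, 0, 0, 0.0012, 0.02]]

```text
time_s: 28.25
ee_pos: [0.6226, 0.2599, 0.1434]
ee_rot: [180.0, -0.1, 89.9]
wrist_force: [-3.5, -0.4, 9.2]
width: 0.029
grasp_force: 40.6
```

Contact. Releasing, rising, backing clear over the mat side, then a final look.

Emit:
move_arm:
  deltas:
    - [[0, 0, 0, 0, 0, -0.0003, 0.02], [0, 0, 0, 0, 0, -0.0003, 0.034], [0, 0, 0, 0, 0, -0.0003, 0.045], [0, 0, 0, 0, 0, -0.0003, 0.07], [0, 0, 0, 0, 0, -0.0003, 0.07]]

```text
time_s: 28.67
ee_pos: [0.6223, 0.2597, 0.1422]
ee_rot: [180.0, 0.0, 89.9]
wrist_force: [-0.7, 0.4, -0.7]
width: 0.0676
grasp_force: 0.0
```

Emit:
move_arm:
  deltas:
    - [[0, 0, 0, 0, 0, -0.015, 0.07], [0, 0, 0, 0, 0, -0.045, 0.07], [0, 0, 0, 0, 0, -0.08, 0.07], [0, 0, 0, 0, 0, -0.11, 0.07], [0, 0, 0, 0, 0, -0.12, 0.07]]

```text
time_s: 29.08
ee_pos: [0.6242, 0.2597, 0.267]
ee_rot: [179.7, -0.1, 89.9]
wrist_force: [0.4, -0.5, 0.3]
width: 0.0702
grasp_force: 0.0
```

Emit:
move_arm:
  deltas:
    - [[0, 0, 0, -0.03, -0.025, 0, 0.07], [0, 0, 0, -0.06, -0.05, 0, 0.07], [0, 0, 0, -0.09, -0.075, 0, 0.07], [0, 0, 0, -0.12, -0.1, 0, 0.07], [0, 0, 0, -0.15, -0.125, 0, 0.07]]

```text
time_s: 29.5
ee_pos: [0.4956, 0.1086, 0.262]
ee_rot: [-180.0, 0.0, 90.0]
wrist_force: [-0.3, -0.7, 0.3]
width: 0.0699
grasp_force: 0.0
```

Emit:
move_arm:
  deltas:
    - [[0, 0, 0, -0.02, -0.015, 0, 0.07], [0, 0, 0, -0.03, -0.02, 0, 0.07], [0, 0, 0, -0.03, -0.02, 0, 0.07], [0, 0, 0, -0.03, -0.02, 0, 0.07], [0, 0, 0, -0.03, -0.02, 0, 0.07]]

```text
time_s: 29.92
ee_pos: [0.4783, 0.0811, 0.2624]
ee_rot: [180.0, -0.0, 90.0]
wrist_force: [-0.2, 0.3, -1.5]
width: 0.07
grasp_force: 0.0
```

```bash
python3 - <<'E'
from ov1 import *
s=snap('scene','s10'); print(bot.read_state()['ee_pos'])
p['bal']=(.622,.260,np.radians(9.5)); c=curves(p)[:4]+curves(p)[-2:]
for q,r,z,h,rt in [((.626,-.136),.0245,.005,.105,.016),((.4725,-.335),.033,.01,.144,.0155),((.6225,.26),.029,.045,.122,.0155)]:
    c+=[(circ(q,r,z+.002),Y),(circ(q,rt,z+h),R)]
overlay(s,c,'s10o',(80,60,490,340),1.9)
E
```

```text
[0.4782457  0.08118226 0.26224965]
```

View pics/s10o.png

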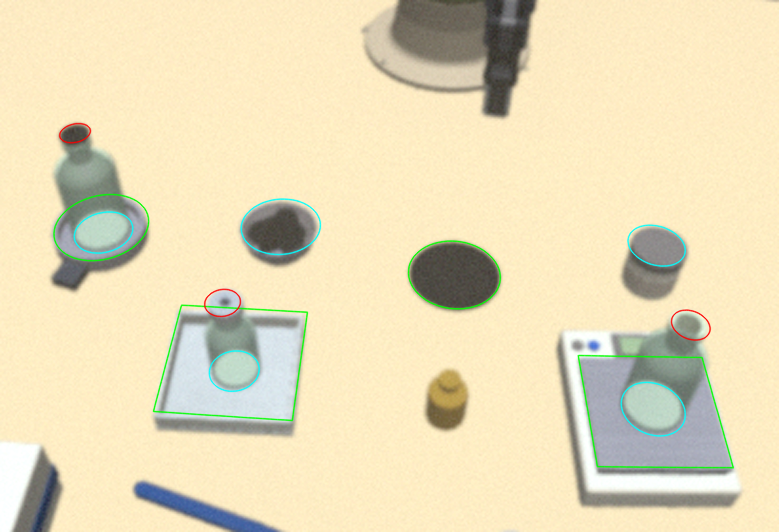

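The large bottle stands in the seat (stopper at 75,133), the small one mid-tray (235,370) and the open one mid-pan (653,408). All are upright, the mat is empty, and the bowl, jar and weight haven't moved.

```bash
python3 -c "
from rig import bot
print(bot.sign_off())"
```

```text
the job is handed in; nothing more can be done
None
```

The job is handed in at about 30 s: small bottle in the tray, large bottle in the capping seat and open bottle on the balance pan, all upright, with the bowl, jar and weight left where they were.

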